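# Lock the sliding lamp over the culture dish

### The job

Pull up the black knob of the spring plunger on the lamp's sliding sleeve, slide the sleeve along the square tube until the lamp is over the culture dish, and let the plunger drop fully into the hole there. Leave the dish where it stands.

Things in the scene. Friction and masses are not known exactly. Their poses are not given: they have to be found in the camera images.
- knob (a point): Centre of the spring plunger's black knob, 32 mm across, 26 mm tall, on a stem above a steel collar (26 mm across, top 27 mm below this point) on the white sleeve; nothing near is higher. Lifts straight up 22 mm at most, spring 5 to 9 N. 163 mm above the bench when fully in a hole, 177 with the pin on the tube between holes. Lifted 18 mm, the knob can be used to slide the sleeve (about 1 N).
- lamp (a point): Centre of the underside of the flat round white lamp, 58 mm across, 90 mm above the bench, on an arm of the white sleeve (60 mm long, around the tube). It lies 105 mm from the knob's axis, square to the tube, on the stand's +x side, and moves along the tube with sleeve and knob. The sleeve starts locked in the middle hole.
- dish: Culture dish: low, flat, round, pale cream, with a clear lid, 61 mm across, 15 mm tall, loose; origin at the centre of its underside. It stands on the bench within about 7 mm of the lamp's place at one of the four outer holes. At the other three stand taller things (small jar, slide box, steel microscope objective; 38 to 60 mm), which the lamp passes over.
- stand: Fixed stand: level square aluminium tube 40 mm wide, 400 mm long, top 110 mm above the bench, a white post at each end. Origin on the bench under the tube's middle; y along the tube, x square to it (away from the robot), z up. In the tube's top are five holes 22 mm wide at y = -140, -70, 0, 70, 140 mm; the 18 mm round-nosed pin finds a hole if let go within 6 mm of its middle.
Not all that is in view belongs to the job. Leave any green, red or turquoise look-alike of the dish alone.

How it is judged:
On the way:
1. the plunger is pulled up clear of its hole (knob raised 12 mm or more) (height (world z) of knob above 0.175 m), for 0.2 s.
At the end, for the whole second after the job is handed in: The lamp's centre is within 20 mm, seen from above, of the dish's centre, and the plunger has dropped fully into the hole there (knob within 3 mm of its lowest height, 163 mm above the bench); the dish is at rest (horizontal distance between lamp and dish below 0.02 m and height (world z) of knob below 0.166 m and linear speed of dish below 0.02 m/s); the robot touches nothing.
It fails at once if the dish is moved more than 15 mm from where it stood (distance of dish from where it was at the start of the episode above 0.015 m).
It also fails if it takes over 35 s, if anything falls off the work surface, if the arm or the gripper's body presses on something with over 40 N, if the wrist force passes 120 N, or if a joint passes its speed limit or range.

### The arm

A 6-joint arm with a two-finger parallel gripper is mounted at the origin on the work surface. World frame = base frame: x ahead of the robot, y to its left, z up, the work surface at z = 0. Lengths are in m, angles in rad, forces in N, time in s.
With the tool pointing down it reaches from about 0.25 to 0.725 m from the base axis. Payload 4 kg.
Tool frame: the origin (TCP) lies at the very end of the fingers, on their centre line; the grasp point (between the pads) lies 19 mm behind it; z points along the fingers, y is the line along which they close (so a half turn about z gives the same grasp; the last joint's range is limited). The gripper opens to 85 mm and grips with 20 to 120 N. Pads are 22 mm wide; open, the fingers measure 114 mm over their backs; the gripper's body (76 mm by 85 mm) begins 54 mm behind the grasp point. The pads swing forward as they close: fully open they stand 13 mm farther back than shut.
Start: joints at [-1.204, 0.241, 0.005, 1.335, 0, 1.571], TCP at [0.179, -0.467, 0.231] pointing down, gripper open.
Joint ranges: [-2.72, 2.72], [-1.05, 1.87], [-1.09, 1.28], [-1.99, 2.15], [-1.42, 1.44], [-3.14, 3.14]. Speed limits (rad/s): [2.79, 2.79, 3.14, 3.14, 3.14, 3.14].

### API

Orientations are given as a unit quaternion [x, y, z, w].
In Python, from workcell import bot, vision, workorder gives the robot as it stands.
- The arm moves only by the shell command python3 -m creep 'ROWS' [OPENING]. ROWS is JSON, a list of rows, each a list of 2 entries, a list of its own where there are three numbers: the shift along the tool's x, y, z in mm, then the turn, a rotation vector about the tool's x, y, z in rad. In form: [[[dx, dy, dz], [wx, wy, wz]], ...]. A call has 1 to 12 rows; each row shifts and turns the commanded pose from where the row before left it, along the tool's axes as they then stand; what a row does not reach is not made up. A row lasts 1/8 s, in which the tool goes at most 62.5 mm and 10.7 degrees, less where a joint would pass 70% of its speed; a pose out of reach is approached as far as the arm can. A call is refused whole if a number of a shift passes 62.5 or a number of a turn 0.188, either way. A call with a gripper value outside its range is refused whole. OPENING is the finger opening in mm, from 0 to 85.4, set as the call begins (- or left out, the last holds). The fingers move at their own pace and stop on an object; the grip force is fixed at half the most. Time passes only in rows, so rows that do not move let the fingers close. It gives the time, the measured TCP pose, the force, the opening and the grip force at its end, in the units of the state.
- bot.get_obs(): the state, without advancing time (a new reading comes with each control period).
- vision.camera(name): name is "side" or "top"; returns a dict with "image" (420x560x3 uint8, blue, green, red), "z_map" (420x560 float32, m along the optical axis (not along the pixel's ray), 0 where there is no reading), "K" (3x3 intrinsics, pixels), "rvec" (rotation vector, rad) and "tvec" (3), from world to camera coordinates, as OpenCV has them. Camera axes: x right, y down, z forward; pixel columns grow to the right and rows downward; lengths in m; the calibration is good to about 2 mm. A picture is of the moment at which its call begins.
- workorder.job_done(): hands the job in; it is judged then, once.
Trained networks look in a picture, given as the dict that the camera call returned (one of the last four; its "shot" number tells which), for a name from the list of things; names that differ only in an ending like _2 or _b are one class to them, and where a whole thing is asked for, a point or a joint stands for the part that bears it (a point fixed in the world has none). Each returns a list of dicts, best first, with "score" (0 to 1); they miss things now and then, are a little off and sometimes report something else, mostly with a low value. They report only what shows in the picture. A call takes as long as a camera call. They do not tell look-alikes from the thing itself.
- vision.spot_in(picture, query): "position" ([column, row] in pixels, amid what is visible of it).
- vision.place_of(picture, query): "position" ([column, row] in pixels: a listed point, or the origin of a listed thing).
The state is a dict: "clock": time; "joint_pos": joint angles; "joint_vel": joint speeds; "tau": joint torques, N m; "eef_pos": TCP position; "tool_rot": TCP orientation; "ft_force": force on the tool from outside, world axes, zero at the start; "ft_torque": the same for the moment, N m; "grip_width": finger opening in m; "grasp_force": force on a finger pad.
Only numpy, scipy, OpenCV 4.12 (cv2) and the standard library are available. Lean on these libraries where they do the work, as an engineer would, in place of code of your own. Each camera call takes 0.05 s, during which the arm holds its last target. There are 200 camera calls.

## Working session

There is one attempt and no reset: what is moved stays moved. The work goes in short steps, Python scripts to look and compute and a shell command to move; the robot and the scene stay as the last step left them, time stands still between calls to the robot, and variables do not carry over. Pictures are saved under pics/ and viewed, at most 10 in all, crops included, and the job is handed in when it is done.

```bash
mkdir -p pics; cat > h.py <<'E'
import numpy as np, cv2
from workcell import bot, vision, workorder
def world(p,uv,z=None):
    R=cv2.Rodrigues(np.array(p["rvec"],float))[0];t=np.array(p["tvec"],float).ravel();K=np.array(p["K"])
    r=np.linalg.inv(K)@[uv[0],uv[1],1]
    if z is None:
        d=p["z_map"][int(round(uv[1])),int(round(uv[0]))]; return R.T@(r*d-t)
    c=-R.T@t; w=R.T@r; return c+w*(z-c[2])/w[2]
E
python3 - <<'E'
from h import *
for n in("top","side"):
    p=vision.camera(n); cv2.imwrite(f"pics/{n}0.png",p["image"])
    for q in("knob","lamp","dish","stand"):
        for d in vision.place_of(p,q)[:3]:
            z={"knob":.163,"lamp":.09,"dish":0,"stand":0}[q]
            print(n,q,round(d["score"],2),np.round(d["position"]),np.round(world(p,d["position"],z),3),np.round(world(p,d["position"]),3))
o=bot.get_obs();print(o["clock"],o["eef_pos"],o["tool_rot"])
E
```

```text
top knob 0.54 [313. 213.] [ 0.556 -0.003  0.163] [ 0.555 -0.002  0.178]
top lamp 0.94 [315. 161.] [ 0.657 -0.015  0.09 ] [ 0.652 -0.013  0.117]
top dish 0.9 [165. 219.] [0.562 0.284 0.   ] [0.561 0.28  0.015]
top dish 0.82 [272. 269.] [0.46  0.069 0.   ] [0.46  0.068 0.017]
top dish 0.81 [191. 146.] [0.712 0.231 0.   ] [0.708 0.228 0.016]
top stand 0.65 [306. 222.] [ 0.551 -0.     0.   ] [0.543 0.007 0.12 ]
side knob 0.65 [302. 224.] [ 0.564 -0.003  0.163] [ 0.555 -0.013  0.177]
side lamp 0.66 [347. 234.] [ 0.656 -0.017  0.09 ] [ 0.64  -0.03   0.112]
side dish 0.85 [205. 249.] [0.475 0.172 0.   ] [0.47  0.159 0.016]
side dish 0.79 [279. 181.] [0.71 0.24 0.  ] [0.7   0.227 0.015]
side dish 0.65 [300. 216.] [0.679 0.127 0.   ] [0.565 0.003 0.175]
side stand 0.82 [296. 284.] [0.563 0.003 0.   ] [ 0.563  0.003 -0.   ]
0.5 [ 0.17931016 -0.4667308   0.23126103] [ 9.83227367e-01  1.82384055e-01 -2.69356420e-06 -3.76807922e-05]
```

View pics/top0.png

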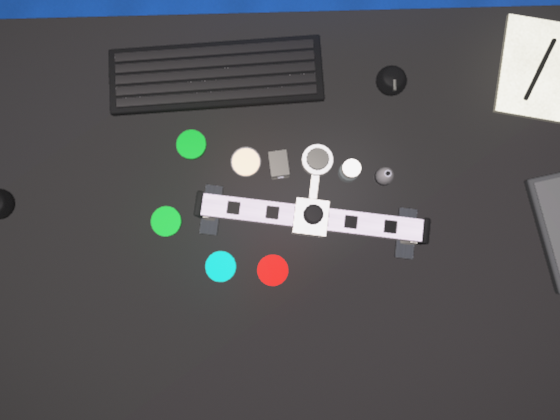

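View pics/side0.png

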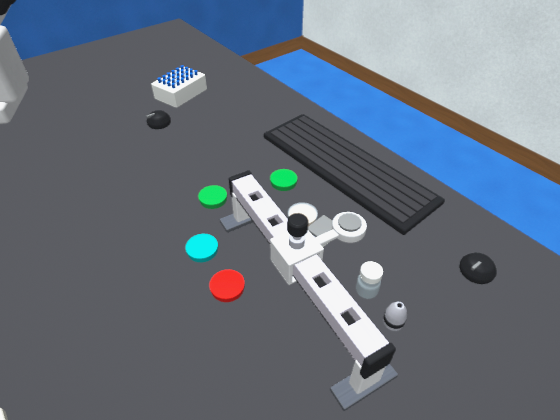

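The top view shows the cream dish at (246,162), at the +y outermost hole (233,208). The slide box at (279,163) is at the next hole, and the knob is at (313,214). The green, red and turquoise discs are decoys.

```bash
python3 - <<'E'
from h import *
p=vision.camera("top"); im=p["image"].astype(int); g=im.max(2)
def blob(x0,x1,y0,y1,m):
    n,l,s,c=cv2.connectedComponentsWithStats(m[y0:y1,x0:x1].astype(np.uint8)); k=1+s[1:,4].argmax(); return c[k]+[x0,y0],s[k,4]
H=[]
for u,v in((233,208),(272,212),(351,222),(391,227)):
    c,a=blob(u-10,u+11,v-9,v+10,(g<110)); w=world(p,c,.110);H.append(w[:2]);print("hole",c,a,w)
ys=np.array([140,70,-70,-140])/1000;H=np.array(H)
A=np.polyfit(ys,H,1);print("dir,org",A,H-(ys[:,None]*A[0]+A[1]))
c,a=blob(298,330,200,230,g<80);K=world(p,c,.174);print("knob",c,a,K)
c,a=blob(228,266,144,180,(im[...,2]>130));D=world(p,c,.012);print("dish",c,a,D)
d=A[0]/np.linalg.norm(A[0]);n=np.array([d[1],-d[0]]);print("dir",d,"n",n,"dish along/square",(D[:2]-A[1])@d,(D[:2]-A[1])@n,"knob",(K[:2]-A[1])@d,(K[:2]-A[1])@n)
for q in vision.place_of(p,"dish"): print(np.round(q["position"]),q["score"])
from scipy.spatial.transform import Rotation as R
o=bot.get_obs();r=R.from_quat(o["tool_rot"]);t=np.array([*A[1],.25])
print("tool axes",r.as_matrix()); print("to knob in tool mm (z .25)",r.inv().apply(t-o["eef_pos"])*1000)
ty=r.as_matrix()[:2,1]; print("yaw tooly",np.arctan2(*ty[::-1]),"tube -dir",np.arctan2(-d[1],-d[0]))
E
```

```text
hole [232.97345133 207.3539823 ] 113 [0.57271151 0.13492574 0.11      ]
hole [272.02678571 211.95535714] 112 [0.56337074 0.06547014 0.11      ]
hole [350.5 221.5] 120 [ 0.54422448 -0.07294838  0.11      ]
hole [390.096 226.288] 125 [ 0.53469224 -0.14222129  0.11      ]
dir,org [[ 0.13597831  0.98958937]
 [ 0.55374974 -0.00369345]] [[-7.51928733e-05  7.66723350e-05]
 [ 1.02518791e-04 -1.07672021e-04]
 [-6.78487849e-06  1.63267217e-05]
 [-2.05410388e-05  1.46729639e-05]]
knob [312.89873418 214.89873418] 79 [ 0.55159303 -0.00220638  0.174     ]
dish [245.31724138 161.36689655] 725 [0.67543347 0.11911183 0.012     ]
dir [0.13612969 0.99069103] n [ 0.99069103 -0.13612969] dish along/square 0.13822685778067842 0.10383352577136576 knob 0.0011796348872934656 -0.002339074903095093
[244. 165.] 0.9
[218. 268.] 0.86
[272. 270.] 0.7
[194. 147.] 0.68
[166. 221.] 0.63
tool axes [[ 9.33490791e-01  3.58601369e-01  3.68496294e-05]
 [ 3.58601371e-01 -9.33490788e-01 -7.66343071e-05]
 [ 6.91762208e-06  8.47517475e-05 -9.99999996e-01]]
to knob in tool mm (z .25) [ 515.58959344 -297.98819153  -18.67594241]
yaw tooly -1.2040271440096662 tube -dir -1.7073500015459138
```

```bash
python3 -m creep '[[[43,-24.8,-1.5],[0,0,0]],[[43,-24.8,-1.5],[0,0,0]],[[43,-24.8,-1.5],[0,0,0]],[[43,-24.8,-1.5],[0,0,0]],[[43,-24.8,-1.5],[0,0,0]],[[43,-24.8,-1.5],[0,0,0]],[[43,-24.8,-1.5],[0,0,0]],[[43,-24.8,-1.5],[0,0,0]],[[43,-24.8,-1.5],[0,0,0]],[[43,-24.8,-1.5],[0,0,0]],[[43,-24.8,-1.5],[0,0,0]],[[43,-24.8,-1.5],[0,0,0]]]' 70
python3 -m creep '[[[0,0,0],[0,0,0.168]],[[0,0,0],[0,0,0.168]],[[0,0,0],[0,0,0.167]],[[0,0,0],[0,0,0]],[[0,0,0],[0,0,0]]]'
cat > st.py <<'E'
from h import *
import sys
from scipy.spatial.transform import Rotation as R
o=bot.get_obs();r=R.from_quat(o["tool_rot"])
d=np.array([0.13613,0.99069]);org=np.array([0.5532,-0.0035])
s=float(sys.argv[1])/1000;z=float(sys.argv[2])/1000
print(o["clock"],o["eef_pos"],"need tool mm",np.round(r.inv().apply(np.array([*(org+s*d),z])-o["eef_pos"])*1000,1),"tooly",r.as_matrix()[:,1].round(3),"z",r.as_matrix()[:,2].round(3),"along",(o["eef_pos"][:2]-org)@d,"F",np.round(o["ft_force"],1),"w",o["grip_width"],o["grasp_force"])
E
python3 st.py 0 144
```

```text
clock: 2.1
eef_pos: [0.5552, -0.0025, 0.2495]
tool_rot: [0.983, 0.182, 0.0, 0.0]
ft_force: [0.8, -0.9, 0.1]
grip_width: 0.07
grasp_force: 0.0
clock: 2.72
eef_pos: [0.5514, -0.038, 0.2493]
tool_rot: [0.999, -0.042, 0.0, -0.014]
ft_force: [1.2, 0.1, -0.4]
grip_width: 0.0698
grasp_force: 0.0
2.725 [ 0.55136089 -0.03797096  0.24932834] need tool mm [ -0.9 -31.6 106.2] tooly [-0.083 -0.996 -0.028] z [ 0.002  0.028 -1.   ] along -0.0344003892531845 F [ 1.2  0.1 -0.4] w 0.06975411378967887 0.0
```

Joint 6 hit its range. The knob is round, so I'll turn back the other way.

```bash
python3 -m creep '[[[0,0,0],[0,0,-0.17]],[[0,0,0],[0,0,-0.17]],[[0,0,0],[0,0,-0.17]],[[0,0,0],[0,0,-0.17]],[[0,0,0],[0,0,-0.17]],[[0,0,0],[0,0,-0.17]],[[0,0,0],[0,0,-0.17]],[[0,0,0],[0,0,-0.17]],[[0,0,0],[0,0,0]],[[0,0,0],[0,0,0]]]'
python3 st.py 0 144; python3 -c "
from h import *
print(bot.get_obs()['joint_pos'])"
```

```text
clock: 3.98
eef_pos: [0.5514, -0.0375, 0.2494]
tool_rot: [0.803, 0.595, 0.009, -0.011]
ft_force: [0.0, 0.1, -0.3]
grip_width: 0.0699
grasp_force: 0.0
3.975 [ 0.5514101  -0.03750328  0.24935847] need tool mm [ 30.2  -7.5 106.3] tooly [ 0.957 -0.291 -0.006] z [ 0.002  0.028 -1.   ] along -0.03393036720725628 F [ 0.   0.1 -0.3] w 0.06993723620643225 0.0
[-0.08303936  0.34065079  0.1882531   1.41906349  0.02755567  1.78294922]
```

```bash
python3 -m creep '[[[0,0,0],[-0.006,-0.027,0]],[[16.5,-4.1,0],[0,0,0]],[[16.6,-4.1,0],[0,0,0]],[[0,0,20],[0,0,0]],[[0,0,15],[0,0,0]],[[0,0,0],[0,0,0]],[[0,0,0],[0,0,0]]]'
python3 st.py 0 144
python3 - <<'E'
from h import *
p=vision.camera("side"); cv2.imwrite("pics/side1.png",cv2.resize(p["image"][120:330,180:420],None,fx=3,fy=2.8))
E
```

```text
clock: 4.85
eef_pos: [0.5533, -0.0038, 0.2147]
tool_rot: [0.803, 0.596, -0.0, -0.0]
ft_force: [-0.3, 0.2, 0.1]
grip_width: 0.0702
grasp_force: 0.0
4.85 [ 0.55329871 -0.00384287  0.21466326] need tool mm [ 0.3 -0.2 70.7] tooly [ 0.957 -0.29  -0.   ] z [-0. -0. -1.] along -0.00032624508771761737 F [-0.3  0.2  0.1] w 0.07019113139928129 0.0
```

View pics/side1.png

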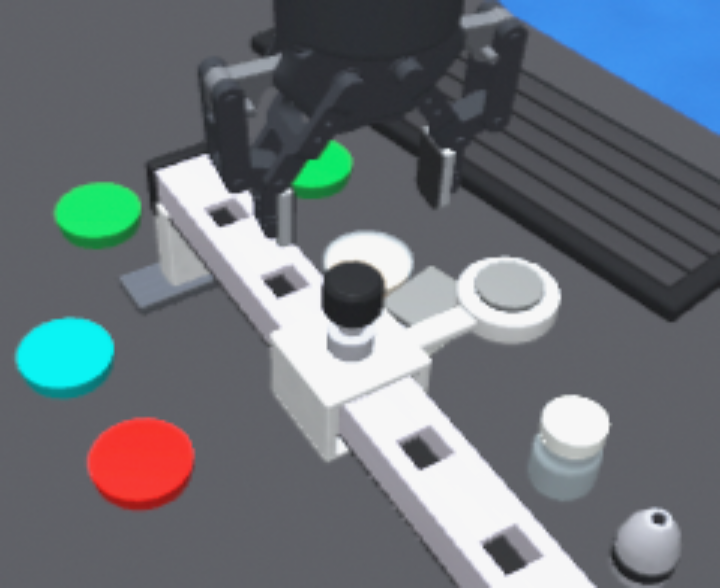

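The open fingers are centred above the knob, which is at (353,293) in the crop, and the way down is clear. Next I descend and close.

```bash
python3 -m creep '[[[0,0,20],[0,0,0]],[[0,0,20],[0,0,0]],[[0,0,15],[0,0,0]],[[0,0,10],[0,0,0]],[[0,0,6],[0,0,0]],[[0,0,0],[0,0,0]],[[0,0,0],[0,0,0]]]'
python3 -m creep '[[[0,0,0],[0,0,0]],[[0,0,0],[0,0,0]],[[0,0,0],[0,0,0]],[[0,0,0],[0,0,0]],[[0,0,0],[0,0,0]],[[0,0,0],[0,0,0]]]' 15
python3 st.py 0 144
```

```text
clock: 5.78
eef_pos: [0.5535, -0.0039, 0.1439]
tool_rot: [0.803, 0.596, 0.0, 0.0]
ft_force: [-0.4, 0.6, -0.2]
grip_width: 0.0696
grasp_force: 0.0
clock: 6.52
eef_pos: [0.5542, -0.0041, 0.1441]
tool_rot: [0.803, 0.596, 0.001, 0.001]
ft_force: [4.7, -0.3, 3.9]
grip_width: 0.0304
grasp_force: 60.1
6.525 [ 0.55423002 -0.00409634  0.14407121] need tool mm [ 0.3 -1.2  0.1] tooly [ 0.957 -0.29   0.002] z [ 0.002 -0.    -1.   ] along -0.000450568849880399 F [ 4.7 -0.3  3.9] w 0.030372414905876704 60.14282746153185
```

Gripped, with a width of 30.4 mm. Next I lift 18 mm.

```bash
python3 -m creep '[[[0,0,-5],[0,0,0]],[[0,0,-5],[0,0,0]],[[0,0,-4],[0,0,0]],[[0,0,-4],[0,0,0]],[[0,0,0],[0,0,0]],[[0,0,0],[0,0,0]],[[0,0,0],[0,0,0]]]'
python3 st.py 140 162
python3 - <<'E'
from h import *
p=vision.camera("side"); cv2.imwrite("pics/side2.png",cv2.resize(p["image"][120:330,180:420],None,fx=3,fy=2.8))
E
```

```text
clock: 7.4
eef_pos: [0.554, -0.0041, 0.1595]
tool_rot: [0.803, 0.596, -0.0, 0.0]
ft_force: [9.0, -1.0, -8.1]
grip_width: 0.0303
grasp_force: 59.9
7.4 [ 0.55400923 -0.00407483  0.15951279] need tool mm [138.6 -22.9  -2.6] tooly [ 0.957 -0.29   0.   ] z [-0. -0. -1.] along -0.00045932061143105584 F [ 9.  -1.  -8.1] w 0.03033782318765092 59.89873287820956
```

View pics/side2.png

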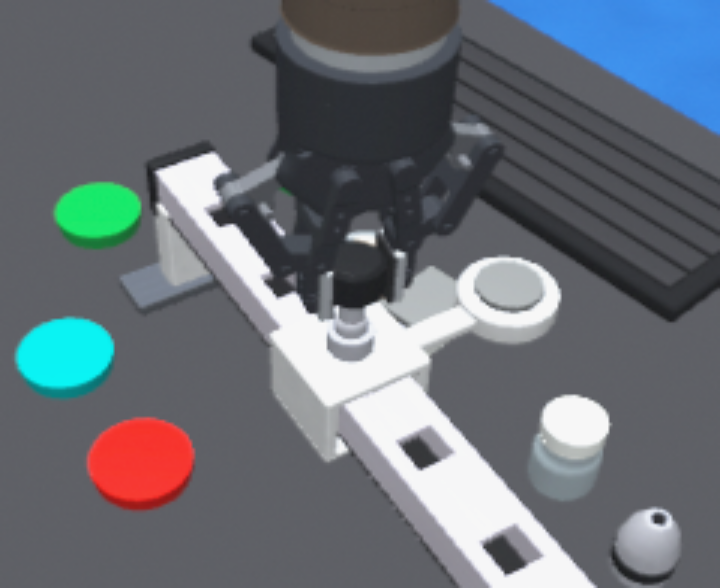

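Knob lifted about 15 mm. There is a small +x side force, so I'll ease that, lift 2.5 mm more and slide.

```bash
python3 -m creep '[[[0.3,1.3,-2.5],[0,0,0]],[[0,0,0],[0,0,0]],[[6,-1,0],[0,0,0]],[[14,-2.2,0],[0,0,0]],[[14,-2.2,0],[0,0,0]],[[14,-2.2,0],[0,0,0]],[[14,-2.2,0],[0,0,0]],[[14,-2.2,0],[0,0,0]],[[0,0,0],[0,0,0]],[[0,0,0],[0,0,0]]]'
python3 st.py 140 162
```

```text
clock: 8.7
eef_pos: [0.5646, 0.0723, 0.1613]
tool_rot: [0.803, 0.596, -0.001, -0.001]
ft_force: [6.2, 0.3, -9.0]
grip_width: 0.0301
grasp_force: 60.0
8.7 [0.56463646 0.07228692 0.16131363] need tool mm [ 62.4 -10.9  -0.8] tooly [ 0.957 -0.289 -0.003] z [-0.003 -0.001 -1.   ] along 0.07663818793935237 F [ 6.2  0.3 -9. ] w 0.03007215144484778 59.995369825719536
```

```bash
python3 -m creep '[[[14,-2.1,0],[0,0,0]],[[14,-2.1,0],[0,0,0]],[[14,-2.1,0],[0,0,0]],[[12,-1.8,0],[0,0,0]],[[8.4,-1.2,0],[0,0,0]],[[0,0,0],[0,0,0]],[[0,0,0],[0,0,0]],[[0,0,0],[0,0,0]]]'
python3 st.py 140 144
python3 - <<'E'
from h import *
p=vision.camera("top"); cv2.imwrite("pics/top3.png",cv2.resize(p["image"][120:270,180:380],None,fx=4,fy=4))
for q in vision.place_of(p,"lamp")[:1]: print(q,world(p,q["position"],.09))
E
```

```text
clock: 9.7
eef_pos: [0.5732, 0.1342, 0.1609]
tool_rot: [0.803, 0.596, -0.002, -0.001]
ft_force: [5.8, -0.0, -8.5]
grip_width: 0.03
grasp_force: 60.0
9.7 [0.573214   0.134172   0.16088024] need tool mm [ 0.8 -1.2 16.9] tooly [ 0.957 -0.29  -0.004] z [-0.004 -0.002 -1.   ] along 0.1391147767631662 F [ 5.8 -0.  -8.5] w 0.029967506195315224 60.019194292177644
```

View pics/top3.png

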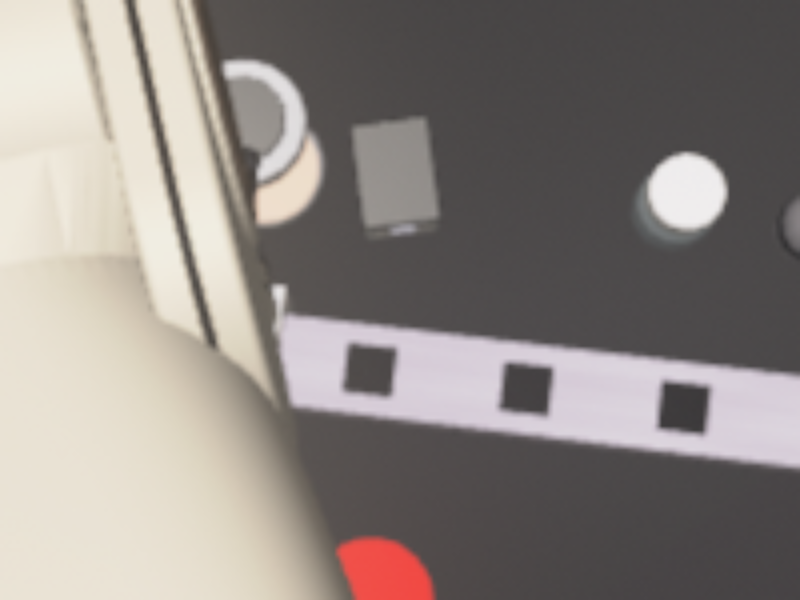

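The lamp at (250,120) in the crop is over the dish (parallax explains the offset), and the other four holes are visible or accounted for. I'll lower the plunger into the hole.

```bash
python3 -m creep '[[[0.5,0,4],[0,0,0]],[[0,0,4],[0,0,0]],[[0,0,4],[0,0,0]],[[0,0,3],[0,0,0]],[[0,0,0],[0,0,0]],[[0,0,0],[0,0,0]],[[0,0,0],[0,0,0]]]'
python3 st.py 140 144
```

```text
clock: 10.68
eef_pos: [0.5736, 0.1352, 0.1488]
tool_rot: [0.803, 0.596, -0.001, -0.001]
ft_force: [-0.4, -0.7, -6.6]
grip_width: 0.0304
grasp_force: 60.3
10.675 [0.57355267 0.13515676 0.14876805] need tool mm [-0.3 -1.2  4.8] tooly [ 0.957 -0.289 -0.002] z [-0.002 -0.    -1.   ] along 0.14013647360441572 F [-0.4 -0.7 -6.6] w 0.03039258078004927 60.25096377045884
```

The pin is below the tube-top level, so it is in the hole. I'll lower a bit more, release and retreat.

```bash
python3 -m creep '[[[0,0,3],[0,0,0]],[[0,0,0],[0,0,0]],[[0,0,0],[0,0,0]]]'
python3 -m creep '[[[0,0,0],[0,0,0]],[[0,0,0],[0,0,0]],[[0,0,0],[0,0,0]],[[0,0,0],[0,0,0]],[[0,0,0],[0,0,0]],[[0,0,0],[0,0,0]]]' 75
python3 -m creep '[[[0,0,-10],[0,0,0]],[[0,0,-20],[0,0,0]],[[0,0,-30],[0,0,0]],[[0,0,-30],[0,0,0]],[[-45,0,0],[0,0,0]],[[-50,0,0],[0,0,0]],[[-50,0,0],[0,0,0]],[[-50,0,0],[0,0,0]],[[-50,0,0],[0,0,0]],[[-50,0,0],[0,0,0]],[[0,0,0],[0,0,0]],[[0,0,0],[0,0,0]]]'
python3 - <<'E'
from h import *
for n in("top","side"):
    p=vision.camera(n)
    for q,z in(("knob",.163),("lamp",.09),("dish",0)):
        for d in vision.place_of(p,q)[:2]: print(n,q,round(d["score"],2),np.round(d["position"]),np.round(world(p,d["position"],z),3),np.round(world(p,d["position"]),3))
    if n=="side": cv2.imwrite("pics/side4.png",cv2.resize(p["image"][120:330,180:420],None,fx=3,fy=2.8))
E
```

```text
clock: 11.05
eef_pos: [0.5736, 0.1352, 0.1456]
tool_rot: [0.803, 0.596, -0.001, -0.001]
ft_force: [-1.5, -0.4, -5.1]
grip_width: 0.0303
grasp_force: 60.3
clock: 11.8
eef_pos: [0.5742, 0.1351, 0.1458]
tool_rot: [0.803, 0.596, -0.0, -0.0]
ft_force: [-0.5, -0.1, 0.2]
grip_width: 0.0751
grasp_force: 0.0
clock: 13.3
eef_pos: [0.4891, -0.1473, 0.2365]
tool_rot: [0.803, 0.596, 0.0, 0.0]
ft_force: [0.3, -0.2, 0.4]
grip_width: 0.0753
grasp_force: 0.0
top knob 0.89 [229. 205.] [0.572 0.136 0.163] [0.571 0.134 0.176]
top lamp 0.71 [241. 150.] [0.682 0.121 0.09 ] [0.675 0.119 0.119]
top dish 0.96 [191. 144.] [0.717 0.232 0.   ] [0.714 0.229 0.015]
top dish 0.77 [246. 167.] [0.666 0.119 0.   ] [0.663 0.118 0.016]
side knob 0.58 [254. 169.] [0.582 0.145 0.163] [0.573 0.132 0.177]
side lamp 0.58 [298. 184.] [0.673 0.131 0.09 ] [0.657 0.114 0.111]
side dish 0.92 [211. 200.] [0.556 0.283 0.   ] [0.548 0.266 0.017]
side dish 0.76 [204. 249.] [0.474 0.172 0.   ] [0.47  0.161 0.014]
```

View pics/side4.png

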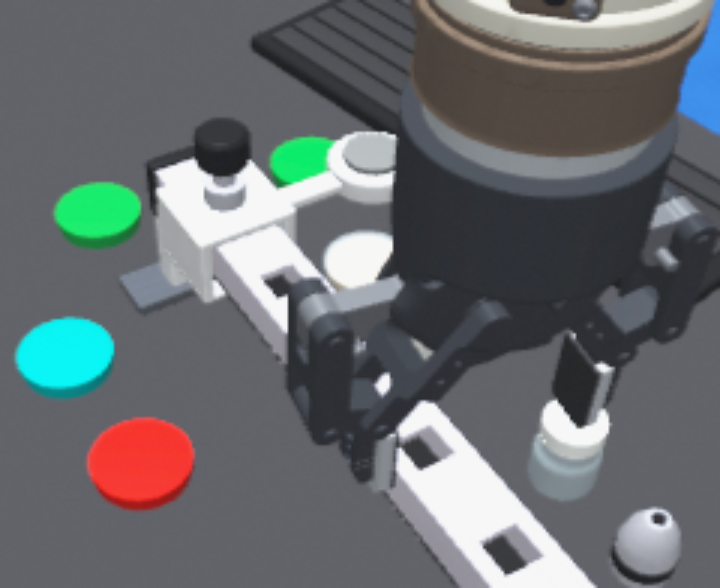

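The knob at (222,147) in the crop is seated, with its top at about 176 mm as at the start. The lamp is above the dish to within a few mm, and the arm is clear.

```bash
python3 -c "
from workcell import workorder
print(workorder.job_done())"
```

```text
the job is handed in; nothing more can be done
None
```

I pulled the plunger, slid the sleeve to the +140 mm hole and let the pin drop fully in; the lamp measured within a few mm of the dish centre. The dish didn't appear to move, the arm was clear, and I handed the job in at about 13.5 s; no verdict came back.

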